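# Load the tall amber bottles into the divided crate

### The job

Put the two tall narrow-necked amber bottles from the bench into the light grey divided crate, upright and one to a cell, in any of its three empty cells. Lower each one until it stands on the floor of its cell before letting go: glass must not be dropped or tipped over. Leave the squat jar standing in its cell.

Things in the scene. Friction and masses are not known exactly. Their poses are not given: they have to be found in the camera images.
- bottle_1: One tall narrow-necked amber glass bottle, paper label, white screw cap, standing on the bench. Round: body 50 mm in diameter up to 70 mm, shoulder narrowing to the 24 mm neck at 86 mm, rigid cap 30 mm in diameter from 95 mm to the top at 122 mm (grip it there from above). About 0.25 kg. Origin: centre of its underside, z up along the bottle.
- bottle_2: The other, identical tall narrow-necked amber glass bottle, paper label, white screw cap, standing on the bench. Round: body 50 mm in diameter up to 70 mm, shoulder narrowing to the 24 mm neck at 86 mm, rigid cap 30 mm in diameter from 95 mm to the top at 122 mm (grip it there from above). About 0.25 kg. Origin: centre of its underside, z up along the bottle.
- crate: Light grey plastic crate fixed to the bench at any yaw, 167 x 167 x 55 mm high, a cross of dividers (as high as the walls) making 2 x 2 cells, each 76 mm square inside. Walls, dividers and floor 5 mm thick. Origin: centre of the underside; x, y parallel to the walls, z up. Cell centres at x = +-40.5, y = +-40.5 mm. The (+x, +y) cell holds the squat jar, the others are empty.
- jar: Squat wide-mouthed amber jar with a white cap, 60 mm in diameter, 64 mm high, standing in one cell of the crate, where it stays. Origin: centre of its underside, z up. Not wanted: two like it on the bench among the tall bottles, a smaller amber bottle (38 mm in diameter, 74 mm high) and a clear beaker.
Mind the look-alikes: they are no part of the job. Leave any black look-alike of the bottle_2 alone. Leave any red look-alike of the bottle_1 alone.

How it is judged:
By the outcome, as a careful person would: the job done as asked, in the order asked, and still so for the second after the job is handed in, with the robot touching nothing.
It also fails if it takes over 59 s, if anything falls off the work surface, if the arm or the gripper's body presses on something with over 40 N, if the wrist force passes 120 N, or if a joint passes its speed limit or range.

### The arm

A 6-joint arm with a two-finger parallel gripper is mounted at the origin on the work surface. World frame = base frame: x ahead of the robot, y to its left, z up, the work surface at z = 0. Lengths are in m, angles in rad, forces in N, time in s.
With the tool pointing down it reaches from about 0.25 to 0.725 m from the base axis. Payload 4 kg.
Tool frame: the origin (TCP) lies on the centre line of the jaws, within the pads' length; the fingertips stand 17 mm ahead of it and the grasp point (between the pads) lies 2 mm behind it; z points along the fingers, y is the line along which they close (so a half turn about z gives the same grasp; the last joint's range is limited). The gripper opens to 85 mm and grips with 20 to 120 N. Pads are 22 mm wide; open, the fingers measure 114 mm over their backs; the gripper's body (76 mm by 85 mm) begins 54 mm behind the grasp point. The pads swing forward as they close: fully open they stand 13 mm farther back than shut.
Start: joints at [1.258, 0.241, 0.005, 1.335, 0, 1.571], TCP at [0.154, 0.476, 0.248] pointing down, gripper open.
Joint ranges: [-2.72, 2.72], [-1.05, 1.87], [-1.09, 1.28], [-1.99, 2.15], [-1.42, 1.44], [-3.14, 3.14]. Speed limits (rad/s): [2.79, 2.79, 3.14, 3.14, 3.14, 3.14].

### API

Orientations are given as a unit quaternion [x, y, z, w].
In Python, from workcell import bot, camera, get_calibration gives the robot as it stands.
- The arm moves only by the tool apply_moves, never from a script. Its argument "steps" is a list of rows, each a list of 3 entries, a list of its own where there are three numbers: the shift along the tool's x, y, z as a fraction of full scale, then the turn, a rotation vector about the tool's x, y, z as a fraction of full scale, then the opening, from 0 (shut) to 1 (fully open). A call has exactly 8 rows; each row shifts and turns the commanded pose from where the row before left it, along the tool's axes as they then stand; what a row does not reach is not made up. Full scale, the value 1, is 20 cm for a shift and pi rad for a turn. A row lasts 1/12 s, in which the tool goes at most 41.7 mm and 7.16 degrees, less where a joint would pass 70% of its speed; a pose out of reach is approached as far as the arm can. A call with a number of a shift or a turn outside -1 to 1 is refused whole. A call with a gripper value outside its range is refused whole. The fingers move at their own pace and stop on an object; the grip force is fixed at half the most. Time passes only in rows, so rows that do not move let the fingers close, or fill a call up. It gives the time, the measured TCP pose, the force, the opening and the grip force at its end, in the units of the state.
- bot.get_obs(): the state, without advancing time (a new reading comes with each control period).
- camera(name): name is "side" or "top" or "wrist"; returns (picture, depth): 384x512x3 uint8, red, green, blue; 384x512 float32, m along the optical axis (not along the pixel's ray), 0 where there is no reading.
- get_calibration(name): a dict with "fov_y" (degrees; the focal length in pixels is half the picture's height over the tangent of half this angle, whatever the lens; pixels are square), "cx", "cy" (the principal point, pixels), "rvec" (rotation vector, rad) and "tvec" (3), from world to camera coordinates, as OpenCV has them. Camera axes: x right, y down, z forward; pixel columns grow to the right and rows downward; lengths in m; the calibration is good to about 2 mm. The wrist camera is an equidistant fisheye: a pixel r from the principal point sees the ray r / f radians off the axis. A picture is of the moment at which its call begins: read the wrist's pose just before it. get_calibration takes no time and is no camera call; for the wrist camera it gives the pose at the moment of the call.
- bot.job_done(): hands the job in; it is judged then, once.
The state is a dict: "clock": time; "joint_pos": joint angles; "joint_vel": joint speeds; "tau": joint torques, N m; "eef_pos": TCP position; "tool_rot": TCP orientation; "ft_force": force on the tool from outside, world axes, zero at the start; "ft_torque": the same for the moment, N m; "grip_width": finger opening in m; "grasp_force": force on a finger pad.
Only numpy, scipy, OpenCV 4.12 (cv2) and the standard library are available. Lean on these libraries where they do the work, as an engineer would, in place of code of your own. Each camera call takes 0.05 s, during which the arm holds its last target. There are 200 camera calls.

## Working session

There is one attempt and no reset: what is moved stays moved. The work goes in short steps, Python scripts to look and compute and a tool call to move; the robot and the scene stay as the last step left them, time stands still between calls to the robot, and variables do not carry over. Pictures are saved under pics/ and viewed, at most 10 in all, crops included, and the job is handed in when it is done.

Besides the shell and the picture viewer there is one more tool, called after ">>>" as name(argument=value, ...) on one line, values as JSON. apply_moves: Moves the arm, as the interface text tells. Its arguments: {"type":"object","properties":{"steps":{"type":"array"}},"required":["steps"]}

```bash
mkdir -p pics
cat > h.py <<'E'
import numpy as np, cv2
from workcell import bot, camera, get_calibration
def cal(n):
    c=get_calibration(n); R=cv2.Rodrigues(np.array(c["rvec"],float))[0]; t=np.array(c["tvec"],float)
    return 192/np.tan(np.radians(c["fov_y"])/2),c["cx"],c["cy"],R,t
def ray(n,u,v,k=None):
    f,cx,cy,R,t=k or cal(n); x,y=(u-cx)/f,(v-cy)/f
    if n=="wrist":
        r=np.hypot(x,y); s=np.sin(r)/max(r,1e-9); d=np.array([x*s,y*s,np.cos(r)])
    else: d=np.array([x,y,1.])
    return -R.T@t, R.T@d
def onz(n,u,v,z,k=None):
    o,d=ray(n,u,v,k); return o+d*(z-o[2])/d[2]
def cloud(n,D):
    f,cx,cy,R,t=cal(n); v,u=np.mgrid[:384,:512]
    P=np.stack([(u-cx)/f*D,(v-cy)/f*D,D],-1); return (P-t)@R
E
python3 - <<'E'
from h import *
o=bot.get_obs(); print(o)
ims=[]
for n in ("top","side"):
    p,d=camera(n); np.savez(f"pics/{n}0.npz",p=p,d=d); cv2.imwrite(f"pics/{n}0.png",p[...,::-1])
    print(n,get_calibration(n))
print(get_calibration("wrist"))
E
```

```text
{'clock': 0.0, 'joint_pos': array([1.25803900e+00, 2.41434812e-01, 3.73810289e-03, 1.33523071e+00,
       1.02130418e-05, 1.57079986e+00]), 'joint_vel': array([-0.00046369,  0.00084536, -0.00030221,  0.00040298, -0.00067605,
        0.00038671]), 'tau': array([ 3.49055163e-04, -3.72316754e+01,  2.52408010e+01,  1.71461591e-02,
        3.70648419e-07, -1.14671784e-05]), 'eef_pos': array([0.15365365, 0.47517242, 0.24740734]), 'tool_rot': array([ 1.55743751e-01,  9.87796917e-01, -1.05174920e-03, -1.70992748e-04]), 'ft_force': array([-0.55740483,  0.32880856,  0.7046909 ]), 'ft_torque': array([-0.03379699,  0.02051436,  0.01087304]), 'grasp_force': 0.0, 'grip_width': 0.0850824244913775}
top {'fov_y': 55.516774911423795, 'cx': 251.87970250589365, 'cy': 190.91321792907826, 'rvec': array([ 2.12349377, -2.09147439,  0.21565079]), 'tvec': array([-0.04538471,  0.50996268,  0.68151595])}
side {'fov_y': 55.39390772233988, 'cx': 260.49403034336365, 'cy': 191.31743789613472, 'rvec': array([ 2.23641013, -0.4512195 ,  0.19763054]), 'tvec': array([-0.47926458,  0.12666613,  0.66495871])}
{'fov_y': 65.70646984690485, 'cx': 249.3295511716813, 'cy': 195.6574967247651, 'rvec': array([-2.34207335, -1.706389  , -0.24535993]), 'tvec': array([-0.4998892 , -0.03763807,  0.37953767])}
```

View pics/top0.png

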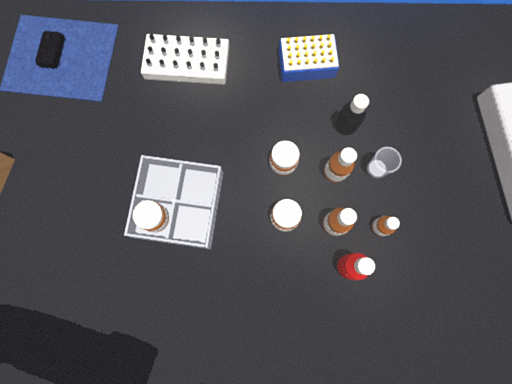

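View pics/side0.png

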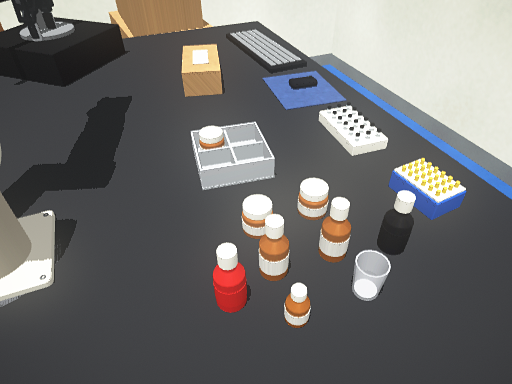

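The top view has these candidates (cap pixels):
- Tall amber bottles: (347,156) and (347,217).
- Look-alikes: small amber (391,224), red (365,266), black (360,102).
- Jars: (285,155), (287,213) and, in the crate, (150,215).
- Beaker: (384,163).

I choose the two tall amber ones. The empty crate cells are at about (162,180), (200,187) and (193,222).

Run:
```python
from h import *
z=np.load("pics/top0.npz"); p,d=z["p"],z["d"]; k=cal("top"); C=cloud("top",d)
zs=np.load("pics/side0.npz"); ks=cal("side")
w=(p.min(2)>150).astype(np.uint8)
def capc(p,u,v,r=14):
    m=np.zeros(p.shape[:2],np.uint8); cv2.circle(m,(u,v),r,1,-1)
    w=((p.min(2)>165)&(m>0)).astype(np.uint8); n,l,s,c=cv2.connectedComponentsWithStats(w)
    i=1+np.argmax(s[1:,4]); return l==i,c[i],s[i]
for name,u,v in (("A",347,156),("B",347,217),("small",391,224),("red",365,266),("black",360,102),("jar1",285,155),("jar2",287,213),("cratejar",150,213)):
    m,c,s=capc(p,u,v); Q=C[m&(d>0)]; zt=np.percentile(Q[:,2],90); T=Q[Q[:,2]>zt-.006]
    print(name,c.round(1),s,"ztop %.3f"%zt,"mid-top",((T.min(0)+T.max(0))/2).round(4), "ray",onz("top",*c,zt-.004,k).round(4))
def tri(a,b):
    o1,d1=ray("top",*a,k);o2,d2=ray("side",*b,ks); s=np.linalg.lstsq(np.c_[d1,-d2],o2-o1,rcond=None)[0]
    x,y=o1+d1*s[0],o2+d2*s[1]; return ((x+y)/2).round(4),np.linalg.norm(x-y).round(4)
for a,b in (((347,156),(340,209)),((347,217),(275,227))):
    ma,ca,_=capc(p,*a); mb,cb,_=capc(zs["p"],*b,r=16); print("tri",ca.round(1),cb.round(1),tri(ca,cb))
# crate: points at rim height
reg=np.zeros(d.shape,bool); reg[145:260,115:232]=1
m=reg&(abs(C[...,2]-.055)<.006)&(p.min(2)>90)
Q=C[m][:,:2]; r=cv2.minAreaRect(Q.astype(np.float32)*1000); print("crate",r,m.sum())
# corners from the outline
g=(reg&(p.min(2)>90)).astype(np.uint8); cs,_=cv2.findContours(g,0,2); c=max(cs,key=cv2.contourArea)
h=cv2.convexHull(c)[:,0]; print("outline rect",cv2.minAreaRect(np.float32([onz("top",u,v,.055,k)[:2]*1000 for u,v in h])))
cv2.imwrite("pics/crop1.png",cv2.resize(np.hstack([p[90:290,270:420],zs["p"][170:370,210:430]])[...,::-1],None,fx=2.1,fy=2.1,interpolation=2))
```

```text
A [348.4 155. ] [341 147  16  18 211] ztop 0.122 mid-top [ 0.569  -0.217   0.1196] ray [ 0.5683 -0.2179  0.1178]
B [348.  216.1] [340 208  17  17 231] ztop 0.122 mid-top [ 0.4537 -0.2112  0.1203] ray [ 0.453  -0.2126  0.1178]
small [392.7 222.7] [387 217  13  13 132] ztop 0.074 mid-top [ 0.4485 -0.3092  0.0725] ray [ 0.4483 -0.3106  0.07  ]
red [365.9 265.8] [358 257  17  18 249] ztop 0.122 mid-top [ 0.3667 -0.2398  0.1198] ray [ 0.3654 -0.2405  0.118 ]
black [360.7 101.5] [353  94  16  19 200] ztop 0.122 mid-top [ 0.6773 -0.2447  0.1203] ray [ 0.6768 -0.2459  0.118 ]
jar1 [285.1 154.2] [272 141  28  27 568] ztop 0.064 mid-top [ 0.5876 -0.1038  0.0621] ray [ 0.5868 -0.1043  0.06  ]
jar2 [287. 213.] [273 199  29  29 613] ztop 0.064 mid-top [ 0.4665 -0.1066  0.0624] ray [ 0.4657 -0.1076  0.06  ]
cratejar [148.9 213.4] [136 200  26  28 550] ztop 0.069 mid-top [0.4602 0.1641 0.0672] ray [0.4602 0.1636 0.0649]
tri [348.4 155. ] [339.3 208.3] (array([ 0.57  , -0.2195,  0.1106]), np.float64(0.0013))
tri [348.  216.1] [272.6 225.6] (array([ 0.4528, -0.2138,  0.1118]), np.float64(0.0022))
crate ((491.63189697265625, 121.57768249511719), (167.5795440673828, 167.45838928222656), 82.76542663574219) 910
outline rect ((488.8717346191406, 117.1591796875), (175.26902770996094, 170.5640869140625), 82.66651916503906)
```

View pics/crop1.png

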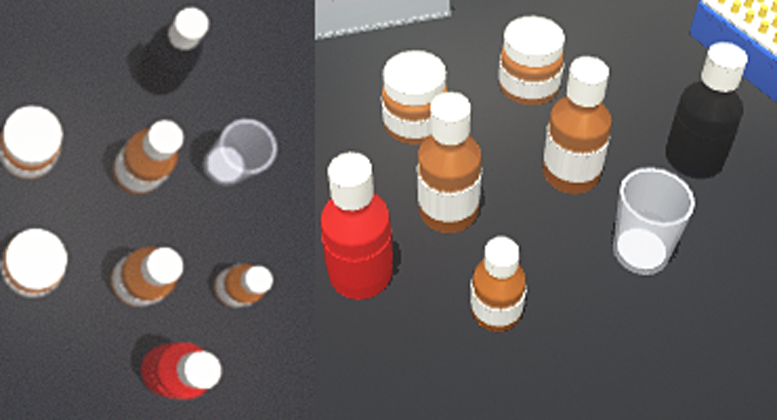

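The crop confirms the choice: both have the full 122 mm height, amber body, label and white cap. The red, black, small bottles, the beaker and the jars are excluded. Bottle A is at (0.569,-0.217) and B at (0.4535,-0.212). The crate centre is at (0.4916,0.1216), turned -7.2° with a 167.5 mm side (matches), and the jar is in the (-u,+v) cell.

I'll fetch B first, keeping the tool orientation.

>>> apply_moves(steps=[[[-0.12,-0.14,0],[0,0,0],0.7],[[-0.12,-0.14,0],[0,0,0],0.7],[[-0.12,-0.14,0],[0,0,0],0.7],[[-0.12,-0.14,0],[0,0,0],0.7],[[-0.12,-0.14,0],[0,0,0],0.7],[[-0.12,-0.14,0],[0,0,0],0.7],[[-0.12,-0.14,0],[0,0,0],0.7],[[-0.12,-0.14,0],[0,0,0],0.7]])

```text
clock: 0.77
eef_pos: [0.2675, 0.2017, 0.2481]
tool_rot: [0.155, 0.988, -0.0, -0.0]
ft_force: [0.8, -0.1, -0.4]
grip_width: 0.0596
grasp_force: 0.0
```

>>> apply_moves(steps=[[[-0.12,-0.14,0],[0,0,0],0.7],[[-0.12,-0.14,0],[0,0,0],0.7],[[-0.12,-0.14,0],[0,0,0],0.7],[[-0.12,-0.14,0],[0,0,0],0.7],[[-0.12,-0.14,0],[0,0,0],0.7],[[-0.12,-0.14,0],[0,0,0],0.7],[[-0.12,-0.14,0],[0,0,0],0.7],[[-0.12,-0.14,0],[0,0,0],0.7]])

```text
clock: 1.43
eef_pos: [0.3813, -0.0706, 0.2481]
tool_rot: [0.156, 0.988, 0.0, -0.0]
ft_force: [-0.1, 0.6, -0.1]
grip_width: 0.0597
grasp_force: 0.0
```

```bash
cat > go.py <<'E'
import sys; from h import *
from scipy.spatial.transform import Rotation as Ro
o=bot.get_obs(); R=Ro.from_quat(o["tool_rot"]).as_matrix()
t=np.array([float(x) for x in sys.argv[1:4]])
print("pos",o["eef_pos"].round(4),"units",(R.T@(t-o["eef_pos"])/.2).round(3),"R",R.round(3).tolist(),"j",o["joint_pos"].round(2),"g",o["grip_width"].round(4),o["grasp_force"],"F",o["ft_force"].round(1),"t",o["clock"])
E
python3 go.py .4535 -.212 .2
```

```text
Traceback (most recent call last):
  File "go.py", line 5, in <module>
    print("pos",o["eef_pos"].round(4),"units",(R.T@(t-o["eef_pos"])/.2).round(3),"R",R.round(3).tolist(),"j",o["joint_pos"].round(2),"g",o["grip_width"].round(4),o["grasp_force"],"F",o["ft_force"].round(1),"t",o["clock"])
                                                                                                                                         ^^^^^^^^^^^^^^^^^^^^^
AttributeError: 'float' object has no attribute 'round'
```

>>> apply_moves(steps=[[[-0.1,-0.1,0.0],[0,0,0],0.7],[[-0.1,-0.1,0.04],[0,0,0],0.7],[[-0.1,-0.1,0.05],[0,0,0],0.7],[[-0.1,-0.1,0.05],[0,0,0],0.7],[[-0.1,-0.1,0.05],[0,0,0],0.7],[[-0.05,-0.05,0.03],[0,0,0],0.7],[[0,0,0],[0,0,0],0.7],[[0,0,0],[0,0,0],0.7]])

```text
clock: 2.1
eef_pos: [0.4515, -0.2073, 0.2032]
tool_rot: [0.156, 0.988, 0.001, -0.001]
ft_force: [-1.2, 0.9, 0.2]
grip_width: 0.06
grasp_force: 0.0
```

```bash
sed -i 's/o\["grip_width"\].round(4)/o["grip_width"]/' go.py; python3 go.py .4535 -.212 .112
python3 - <<'E'
from h import *
k=cal("wrist"); p,d=camera("wrist"); cv2.imwrite("pics/w1.png",p[...,::-1])
# predicted pixel of B cap top
def proj(P):
    f,cx,cy,R,t=k; q=R@np.array(P)+t; th=np.arctan2(np.hypot(q[0],q[1]),q[2]); s=f*th/np.hypot(q[0],q[1]); return (cx+s*q[0],cy+s*q[1])
print(proj([.4535,-.212,.122]))
E
```

```text
pos [ 0.4515 -0.2073  0.2032] units [-0.018 -0.02   0.456] R [[-0.951, 0.309, -0.003], [0.309, 0.951, 0.002], [0.003, 0.001, -1.0]] j [-0.43  0.26 -0.09  1.23  0.   -0.12] g 0.06000144396462896 0.0 F [-1.2  0.9  0.2] t 2.1
(np.float64(242.92390987302267), np.float64(214.24058368376575))
```

View pics/w1.png

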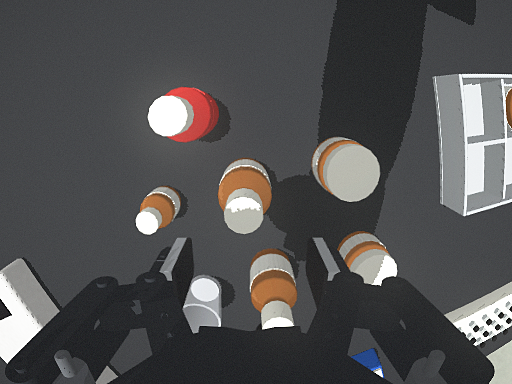

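The target cap is at (243,213), within 2 px of the predicted (243,214). The way down is clear, so I descend.

>>> apply_moves(steps=[[[-0.018,-0.02,0.0],[0,0,0],0.7],[[0,0,0.08],[0,0,0],0.7],[[0,0,0.08],[0,0,0],0.7],[[0,0,0.08],[0,0,0],0.7],[[0,0,0.08],[0,0,0],0.7],[[0,0,0.08],[0,0,0],0.7],[[0,0,0.05],[0,0,0],0.7],[[0,0,0],[0,0,0],0.7]])

```text
clock: 2.82
eef_pos: [0.453, -0.2109, 0.1128]
tool_rot: [0.155, 0.988, 0.0, -0.002]
ft_force: [-0.3, 0.2, 0.5]
grip_width: 0.0599
grasp_force: 0.0
```

>>> apply_moves(steps=[[[0,0,0],[0,0,0],0.0],[[0,0,0],[0,0,0],0.0],[[0,0,0],[0,0,0],0.0],[[0,0,0],[0,0,0],0.0],[[0,0,0],[0,0,0],0.0],[[0,0,0],[0,0,0],0.0],[[0,0,0],[0,0,0],0.0],[[0,0,0],[0,0,0],0.0]])

```text
clock: 3.48
eef_pos: [0.4553, -0.2127, 0.1158]
tool_rot: [0.156, 0.988, -0.0, 0.001]
ft_force: [-0.4, -0.9, 6.1]
grip_width: 0.0281
grasp_force: 59.4
```

Width 28 mm and a 3 mm z rise: I check the grasp from the side.

```bash
python3 go.py .4535 -.212 .22
python3 - <<'E'
from h import *
p,d=camera("side"); cv2.imwrite("pics/s1.png",cv2.resize(p[130:330,180:400,::-1],None,fx=3,fy=3,interpolation=2)); print({k:np.round(v,4) for k,v in bot.get_obs().items() if k in("eef_pos","ft_force","grip_width","joint_pos")})
E
```

```text
pos [ 0.4553 -0.2127  0.1158] units [ 0.008  0.    -0.521] R [[-0.951, 0.308, 0.003], [0.308, 0.951, -0.001], [-0.003, -0.0, -1.0]] j [-0.44  0.34 -0.22  1.01 -0.   -0.12] g 0.02806388738419058 59.40706551074982 F [-0.4 -0.9  6.1] t 3.4833
{'joint_pos': array([-4.3700e-01,  3.4280e-01, -2.1860e-01,  1.0063e+00, -1.0000e-04,
       -1.2400e-01]), 'eef_pos': array([ 0.4553, -0.2127,  0.1158]), 'ft_force': array([-0.6399, -0.5625,  7.3355]), 'grip_width': np.float64(0.028)}
```

View pics/s1.png

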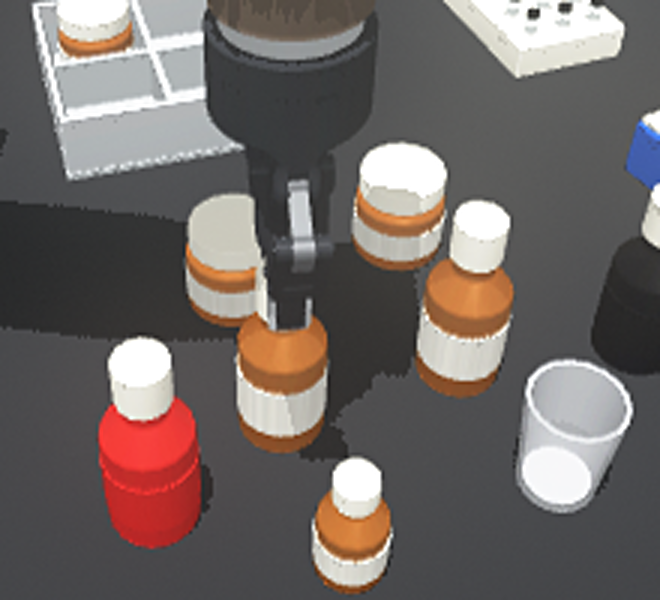

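The fingertips reach below the cap onto the shoulder and push up, so I open, rise 6 mm and grip again.

>>> apply_moves(steps=[[[0,0,0],[0,0,0],0.5],[[0,0,0],[0,0,0],0.5],[[0,0,0],[0,0,0],0.5],[[0,0,-0.03],[0,0,0],0.5],[[0,0,0],[0,0,0],0.5],[[0,0,0],[0,0,0],0.0],[[0,0,0],[0,0,0],0.0],[[0,0,0],[0,0,0],0.0]])

```text
clock: 4.2
eef_pos: [0.4548, -0.2125, 0.1209]
tool_rot: [0.156, 0.988, -0.0, 0.001]
ft_force: [-0.8, -0.6, 4.8]
grip_width: 0.0277
grasp_force: 59.0
```

>>> apply_moves(steps=[[[0,0,0],[0,0,0],0.0],[[0,0,0],[0,0,0],0.0],[[0,0,0],[0,0,0],0.0],[[0,0,0],[0,0,0],0.0],[[0,0,0],[0,0,0],0.0],[[0,0,0],[0,0,0],0.0],[[0,0,0],[0,0,0],0.0],[[0,0,0],[0,0,0],0.0]])

```text
clock: 4.87
eef_pos: [0.4548, -0.2125, 0.121]
tool_rot: [0.156, 0.988, -0.0, 0.001]
ft_force: [-0.9, -0.8, 6.1]
grip_width: 0.0277
grasp_force: 59.0
```

The same width and force here, so it is just pad compression and swing. The grip is sound, so I lift.

>>> apply_moves(steps=[[[0,0,-0.02],[0,0,0],0.0],[[0,0,-0.05],[0,0,0],0.0],[[0,0,-0.08],[0,0,0],0.0],[[0,0,-0.1],[0,0,0],0.0],[[0,0,-0.1],[0,0,0],0.0],[[0,0,-0.08],[0,0,0],0.0],[[0,0,-0.04],[0,0,0],0.0],[[0,0,0],[0,0,0],0.0]])

```text
clock: 5.53
eef_pos: [0.4553, -0.2124, 0.2162]
tool_rot: [0.156, 0.988, -0.0, 0.002]
ft_force: [0.6, -0.3, -3.3]
grip_width: 0.0277
grasp_force: 59.4
```

```bash
python3 go.py .4463 .0865 .21
```

```text
pos [ 0.4553 -0.2124  0.2162] units [0.503 1.408 0.029] R [[-0.952, 0.308, 0.003], [0.308, 0.952, -0.001], [-0.003, -0.0, -1.0]] j [-0.44  0.26 -0.06  1.25  0.   -0.12] g 0.027740902626358234 59.39134418964386 F [ 0.6 -0.3 -3.3] t 5.5333
```

>>> apply_moves(steps=[[[0.018,0.05,0],[0,0,0],0],[[0.036,0.1,0],[0,0,0],0],[[0.043,0.12,0],[0,0,0],0],[[0.043,0.12,0],[0,0,0],0],[[0.043,0.12,0],[0,0,0],0],[[0.043,0.12,0],[0,0,0],0],[[0.043,0.12,0],[0,0,0],0],[[0.043,0.12,0],[0,0,0],0]])

```text
clock: 6.2
eef_pos: [0.4468, -0.0255, 0.2126]
tool_rot: [0.156, 0.988, 0.0, -0.002]
ft_force: [0.0, 0.4, -2.6]
grip_width: 0.0278
grasp_force: 59.6
```

>>> apply_moves(steps=[[[0.043,0.12,0],[0,0,0],0],[[0.043,0.12,0],[0,0,0],0],[[0.043,0.12,0],[0,0,0],0],[[0.036,0.1,0],[0,0,0],0],[[0.018,0.05,0],[0,0,0],0],[[0.008,0.028,0],[0,0,0],0],[[0,0,0],[0,0,0],0],[[0,0,0],[0,0,0],0]])

```text
clock: 6.87
eef_pos: [0.4449, 0.0864, 0.2137]
tool_rot: [0.156, 0.988, -0.001, -0.001]
ft_force: [0.4, 0.1, -2.5]
grip_width: 0.0277
grasp_force: 59.7
```

```bash
python3 go.py .4463 .0865 .126
python3 - <<'E'
from h import *
p,d=camera("wrist"); cv2.imwrite("pics/w2.png",p[...,::-1])
E
```

```text
pos [0.4449 0.0864 0.2137] units [-0.007  0.003  0.438] R [[-0.952, 0.308, -0.001], [0.308, 0.952, -0.001], [0.001, -0.001, -1.0]] j [ 0.19  0.17 -0.18  1.23 -0.    0.5 ] g 0.027741837019819266 59.6623170375824 F [ 0.4  0.1 -2.5] t 6.8667
```

View pics/w2.png

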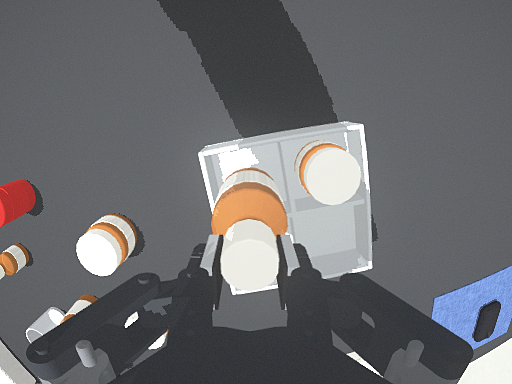

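The bottle hangs upright over the near cell, with its body around (248,205) and the cell left of the divider at about x 285. The jar is at (330,172), clear. I lower.

>>> apply_moves(steps=[[[-0.007,0,0.03],[0,0,0],0],[[0,0,0.07],[0,0,0],0],[[0,0,0.08],[0,0,0],0],[[0,0,0.08],[0,0,0],0],[[0,0,0.08],[0,0,0],0],[[0,0,0.05],[0,0,0],0],[[0,0,0.02],[0,0,0],0],[[0,0,0],[0,0,0],0]])

```text
clock: 7.58
eef_pos: [0.4458, 0.0854, 0.1311]
tool_rot: [0.157, 0.988, -0.001, -0.001]
ft_force: [-0.2, 0.1, -2.5]
grip_width: 0.0279
grasp_force: 59.7
```

>>> apply_moves(steps=[[[0,0,0.005],[0,0,0],0],[[0,0,0.005],[0,0,0],0],[[0,0,0.005],[0,0,0],0],[[0,0,0],[0,0,0],0],[[0,0,0],[0,0,0],0],[[0,0,0],[0,0,0],0],[[0,0,0],[0,0,0],0],[[0,0,0],[0,0,0],0]])

```text
clock: 8.25
eef_pos: [0.4467, 0.0864, 0.1294]
tool_rot: [0.156, 0.988, 0.0, 0.0]
ft_force: [-0.2, -0.2, -2.9]
grip_width: 0.0279
grasp_force: 59.7
```

>>> apply_moves(steps=[[[0,0,0.004],[0,0,0],0],[[0,0,0.004],[0,0,0],0],[[0,0,0.004],[0,0,0],0],[[0,0,0],[0,0,0],0],[[0,0,0],[0,0,0],0],[[0,0,0],[0,0,0],0],[[0,0,0],[0,0,0],0],[[0,0,0],[0,0,0],0]])

```text
clock: 8.92
eef_pos: [0.4467, 0.0863, 0.1269]
tool_rot: [0.156, 0.988, 0.0, 0.0]
ft_force: [-0.7, -0.0, -3.0]
grip_width: 0.0277
grasp_force: 59.7
```

>>> apply_moves(steps=[[[0,0,0.003],[0,0,0],0],[[0,0,0.003],[0,0,0],0],[[0,0,0.002],[0,0,0],0],[[0,0,0],[0,0,0],0],[[0,0,0],[0,0,0],0],[[0,0,0],[0,0,0],0],[[0,0,0],[0,0,0],0],[[0,0,0],[0,0,0],0]])

```text
clock: 9.58
eef_pos: [0.4471, 0.0863, 0.1259]
tool_rot: [0.156, 0.988, 0.0, 0.001]
ft_force: [-1.3, -0.7, 6.2]
grip_width: 0.0277
grasp_force: 60.5
```

It has touched the floor (force -3 → +6 N). I release gently and rise.

>>> apply_moves(steps=[[[0,0,0],[0,0,0],0.45],[[0,0,0],[0,0,0],0.55],[[0,0,0],[0,0,0],0.6],[[0,0,0],[0,0,0],0.6],[[0,0,-0.03],[0,0,0],0.6],[[0,0,-0.1],[0,0,0],0.6],[[0,0,-0.15],[0,0,0],0.6],[[0,0,-0.15],[0,0,0],0.6]])

```text
clock: 10.25
eef_pos: [0.4457, 0.0862, 0.2118]
tool_rot: [0.156, 0.988, -0.0, -0.001]
ft_force: [0.6, 0.4, -0.4]
grip_width: 0.0513
grasp_force: 0.0
```

```bash
python3 go.py .569 -.2175 .21
```

```text
pos [0.4457 0.0862 0.2118] units [-1.054 -1.255  0.008] R [[-0.951, 0.308, -0.003], [0.308, 0.951, -0.0], [0.002, -0.001, -1.0]] j [ 0.19  0.17 -0.18  1.22  0.    0.5 ] g 0.051309794460908956 0.0 F [ 0.6  0.4 -0.4] t 10.25
```

>>> apply_moves(steps=[[[-0.088,-0.105,0],[0,0,0],0.7],[[-0.088,-0.105,0],[0,0,0],0.7],[[-0.088,-0.105,0],[0,0,0],0.7],[[-0.088,-0.105,0],[0,0,0],0.7],[[-0.088,-0.105,0],[0,0,0],0.7],[[-0.088,-0.105,0],[0,0,0],0.7],[[-0.088,-0.105,0],[0,0,0],0.7],[[-0.088,-0.105,0],[0,0,0],0.7]])

```text
clock: 10.92
eef_pos: [0.5293, -0.1182, 0.2117]
tool_rot: [0.156, 0.988, 0.0, 0.0]
ft_force: [0.9, 0.5, 0.1]
grip_width: 0.0601
grasp_force: 0.0
```

>>> apply_moves(steps=[[[-0.088,-0.105,0],[0,0,0],0.7],[[-0.088,-0.105,0],[0,0,0],0.7],[[-0.088,-0.105,0],[0,0,0],0.7],[[-0.088,-0.105,0],[0,0,0],0.7],[[0,0,0],[0,0,0],0.7],[[0,0,0],[0,0,0],0.7],[[0,0,0],[0,0,0],0.7],[[0,0,0],[0,0,0],0.7]])

```text
clock: 11.58
eef_pos: [0.5697, -0.2175, 0.2114]
tool_rot: [0.155, 0.988, 0.0, -0.0]
ft_force: [-0.3, -0.9, 0.6]
grip_width: 0.0597
grasp_force: 0.0
```

```bash
python3 go.py .569 -.2175 .119
python3 - <<'E'
from h import *
k=cal("wrist"); p,d=camera("wrist"); q,_=camera("top")
cv2.imwrite("pics/w3.png",np.hstack([cv2.resize(p,(480,360)),cv2.resize(q[130:270,100:240],(300,360))[:, :]])[...,::-1])
f,cx,cy,R,t=k; a=R@np.array([.569,-.2175,.122])+t; h=np.hypot(*a[:2]); s=f*np.arctan2(h,a[2])/h; print((cx+s*a[0])*480/512,(cy+s*a[1])*360/384)
E
```

```text
pos [ 0.5697 -0.2175  0.2114] units [ 0.003 -0.001  0.462] R [[-0.952, 0.307, -0.0], [0.307, 0.952, 0.0], [0.001, 0.0, -1.0]] j [-0.36  0.48  0.25  1.35  0.   -0.05] g 0.05966935547911945 0.0 F [-0.3 -0.9  0.6] t 11.5833
232.32766569663931 192.5390091836772
```

View pics/w3.png

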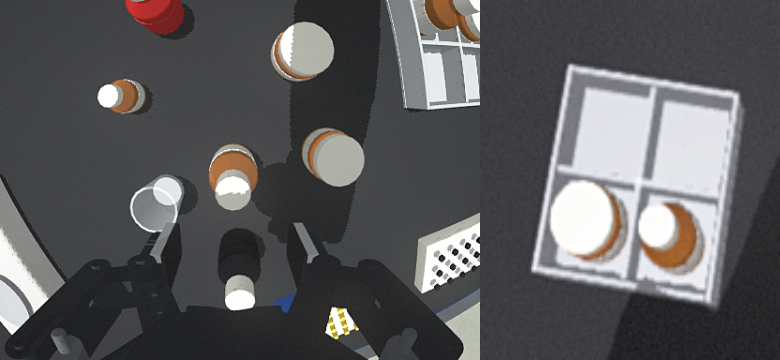

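Bottle B stands upright in its cell (right panel, about (672,230)). A's cap is at (232,190), as predicted, and the fingers are clear of the beaker at (157,205). I descend and grip.

>>> apply_moves(steps=[[[0,0,0.05],[0,0,0],0.7],[[0,0,0.08],[0,0,0],0.7],[[0,0,0.08],[0,0,0],0.7],[[0,0,0.08],[0,0,0],0.7],[[0,0,0.08],[0,0,0],0.7],[[0,0,0.06],[0,0,0],0.7],[[0,0,0.03],[0,0,0],0.7],[[0,0,0],[0,0,0],0.7]])

```text
clock: 12.35
eef_pos: [0.5687, -0.2174, 0.1172]
tool_rot: [0.155, 0.988, 0.0, -0.002]
ft_force: [-0.4, -0.2, -0.5]
grip_width: 0.0597
grasp_force: 0.0
```

>>> apply_moves(steps=[[[0,0,0],[0,0,0],0.0],[[0,0,0],[0,0,0],0.0],[[0,0,0],[0,0,0],0.0],[[0,0,0],[0,0,0],0.0],[[0,0,0],[0,0,0],0.0],[[0,0,0],[0,0,0],0.0],[[0,0,0],[0,0,0],0.0],[[0,0,0],[0,0,0],0.0]])

```text
clock: 13.02
eef_pos: [0.5711, -0.2189, 0.1207]
tool_rot: [0.156, 0.988, -0.0, 0.002]
ft_force: [-0.1, -0.2, 5.6]
grip_width: 0.0279
grasp_force: 59.8
```

Same grip as before, so I lift.

>>> apply_moves(steps=[[[0,0,-0.02],[0,0,0],0.0],[[0,0,-0.05],[0,0,0],0.0],[[0,0,-0.08],[0,0,0],0.0],[[0,0,-0.1],[0,0,0],0.0],[[0,0,-0.1],[0,0,0],0.0],[[0,0,-0.08],[0,0,0],0.0],[[0,0,-0.04],[0,0,0],0.0],[[0,0,0],[0,0,0],0.0]])

```text
clock: 13.68
eef_pos: [0.5708, -0.2187, 0.2154]
tool_rot: [0.156, 0.988, -0.0, 0.002]
ft_force: [-0.1, 0.1, -2.9]
grip_width: 0.0277
grasp_force: 59.3
```

```bash
python3 go.py .5369 .1567 .215
```

```text
pos [ 0.5708 -0.2187  0.2154] units [ 0.739  1.734 -0.   ] R [[-0.951, 0.308, 0.003], [0.308, 0.951, -0.001], [-0.003, -0.0, -1.0]] j [-0.37  0.48  0.26  1.35  0.   -0.05] g 0.027749459783941496 59.305720925331116 F [-0.1  0.1 -2.9] t 13.6833
```

>>> apply_moves(steps=[[[0.026,0.06,0],[0,0,0],0],[[0.043,0.1,0],[0,0,0],0],[[0.055,0.13,0],[0,0,0],0],[[0.055,0.13,0],[0,0,0],0],[[0.055,0.13,0],[0,0,0],0],[[0.055,0.13,0],[0,0,0],0],[[0.055,0.13,0],[0,0,0],0],[[0.055,0.13,0],[0,0,0],0]])

```text
clock: 14.35
eef_pos: [0.5501, -0.0129, 0.2113]
tool_rot: [0.156, 0.988, -0.0, -0.002]
ft_force: [0.6, 0.4, -3.3]
grip_width: 0.0279
grasp_force: 59.5
```

>>> apply_moves(steps=[[[0.055,0.13,0],[0,0,0],0],[[0.055,0.13,0],[0,0,0],0],[[0.055,0.13,0],[0,0,0],0],[[0.055,0.13,0],[0,0,0],0],[[0.055,0.13,0],[0,0,0],0],[[0.04,0.09,0],[0,0,0],0],[[0.025,0.054,0],[0,0,0],0],[[0,0,0],[0,0,0],0]])

```text
clock: 15.02
eef_pos: [0.5345, 0.1595, 0.2117]
tool_rot: [0.154, 0.988, -0.0, -0.002]
ft_force: [0.7, -0.2, -3.6]
grip_width: 0.0278
grasp_force: 59.5
```

```bash
python3 go.py .5369 .1567 .126
python3 - <<'E'
from h import *
p,d=camera("wrist"); q,_=camera("side")
cv2.imwrite("pics/w4.png",np.hstack([cv2.resize(p,(440,330)),cv2.resize(q[60:200,150:300],(354,330))])[...,::-1])
E
```

```text
pos [0.5345 0.1595 0.2117] units [-0.017 -0.009  0.429] R [[-0.953, 0.304, -0.003], [0.304, 0.953, 0.0], [0.003, -0.001, -1.0]] j [0.29 0.37 0.1  1.29 0.   0.6 ] g 0.027838353043241046 59.52964782714844 F [ 0.7 -0.2 -3.6] t 15.0167
```

View pics/w4.png

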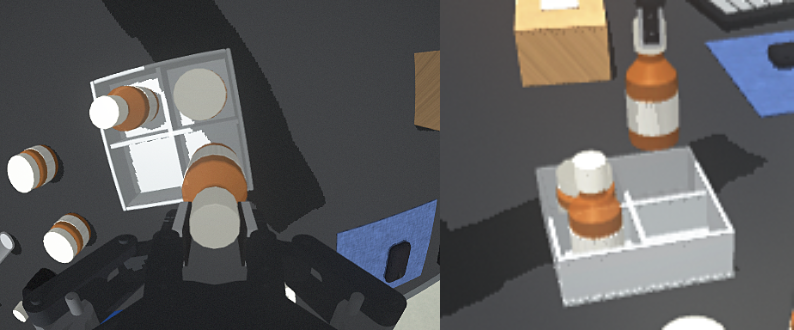

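The bottle hangs upright over the far cell ((215,170) in the left panel), with the first bottle and the jar undisturbed. I lower.

>>> apply_moves(steps=[[[0,0,0.0],[0,0,0],0],[[0,0,0.05],[0,0,0],0],[[0,0,0.08],[0,0,0],0],[[0,0,0.08],[0,0,0],0],[[0,0,0.07],[0,0,0],0],[[0,0,0.07],[0,0,0],0],[[0,0,0.04],[0,0,0],0],[[0,0,0],[0,0,0],0]])

```text
clock: 15.78
eef_pos: [0.5345, 0.1555, 0.1326]
tool_rot: [0.157, 0.988, -0.001, -0.002]
ft_force: [-0.6, -0.8, -2.4]
grip_width: 0.0281
grasp_force: 59.6
```

>>> apply_moves(steps=[[[0,0,0.003],[0,0,0],0],[[0,0,0.003],[0,0,0],0],[[0,0,0.003],[0,0,0],0],[[0,0,0],[0,0,0],0],[[0,0,0],[0,0,0],0],[[0,0,0],[0,0,0],0],[[0,0,0],[0,0,0],0],[[0,0,0],[0,0,0],0]])

```text
clock: 16.45
eef_pos: [0.5362, 0.1571, 0.1337]
tool_rot: [0.156, 0.988, 0.0, 0.0]
ft_force: [0.4, -0.6, -3.0]
grip_width: 0.0274
grasp_force: 59.6
```

>>> apply_moves(steps=[[[0,0,0.008],[0,0,0],0],[[0,0,0.007],[0,0,0],0],[[0,0,0.006],[0,0,0],0],[[0,0,0.005],[0,0,0],0],[[0,0,0],[0,0,0],0],[[0,0,0],[0,0,0],0],[[0,0,0],[0,0,0],0],[[0,0,0],[0,0,0],0]])

```text
clock: 17.12
eef_pos: [0.5362, 0.157, 0.1284]
tool_rot: [0.156, 0.988, 0.0, 0.0]
ft_force: [0.1, -0.2, -2.6]
grip_width: 0.028
grasp_force: 59.6
```

>>> apply_moves(steps=[[[0,0,0.003],[0,0,0],0],[[0,0,0.003],[0,0,0],0],[[0,0,0.002],[0,0,0],0],[[0,0,0],[0,0,0],0],[[0,0,0],[0,0,0],0],[[0,0,0],[0,0,0],0],[[0,0,0],[0,0,0],0],[[0,0,0],[0,0,0],0]])

```text
clock: 17.78
eef_pos: [0.5362, 0.157, 0.1267]
tool_rot: [0.156, 0.988, 0.0, 0.0]
ft_force: [-0.1, 0.3, -2.2]
grip_width: 0.0279
grasp_force: 59.6
```

>>> apply_moves(steps=[[[0,0,0.003],[0,0,0],0],[[0,0,0.003],[0,0,0],0],[[0,0,0.002],[0,0,0],0],[[0,0,0],[0,0,0],0],[[0,0,0],[0,0,0],0],[[0,0,0],[0,0,0],0],[[0,0,0],[0,0,0],0],[[0,0,0],[0,0,0],0]])

```text
clock: 18.45
eef_pos: [0.5364, 0.157, 0.1258]
tool_rot: [0.156, 0.988, 0.0, 0.0]
ft_force: [-1.4, -0.5, 5.9]
grip_width: 0.0279
grasp_force: 60.4
```

Contact with the floor: release, rise, and back off.

>>> apply_moves(steps=[[[0,0,0],[0,0,0],0.45],[[0,0,0],[0,0,0],0.55],[[0,0,0],[0,0,0],0.6],[[0,0,0],[0,0,0],0.6],[[0,0,-0.03],[0,0,0],0.6],[[0,0,-0.1],[0,0,0],0.6],[[0,0,-0.15],[0,0,0],0.6],[[0,0,-0.15],[0,0,0],0.6]])

```text
clock: 19.12
eef_pos: [0.5353, 0.1568, 0.2114]
tool_rot: [0.156, 0.988, -0.001, -0.001]
ft_force: [1.0, 0.7, 0.6]
grip_width: 0.0512
grasp_force: 0.0
```

>>> apply_moves(steps=[[[0,0,-0.1],[0,0,0],0.6],[[0.1,0.1,0],[0,0,0],0.6],[[0.1,0.1,0],[0,0,0],0.6],[[0.1,0.1,0],[0,0,0],0.6],[[0.1,0.1,0],[0,0,0],0.6],[[0.1,0.1,0],[0,0,0],0.6],[[0,0,0],[0,0,0],0.6],[[0,0,0],[0,0,0],0.6]])

```text
clock: 19.78
eef_pos: [0.4711, 0.2842, 0.2315]
tool_rot: [0.154, 0.988, 0.0, 0.0]
ft_force: [0.3, 0.1, 0.3]
grip_width: 0.0511
grasp_force: 0.0
```

Run:
```python
from h import *
p,d=camera("top"); q,_=camera("side")
cv2.imwrite("pics/end.png",np.hstack([cv2.resize(p,(400,300)),cv2.resize(q,(400,300))])[...,::-1])
```

```text
(no output)
```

View pics/end.png

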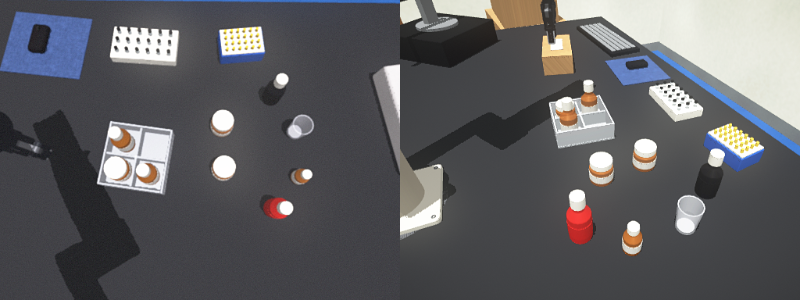

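Both bottles stand upright in separate cells at (122,137) and (147,172), the jar stands at (115,168), and nothing else has moved.

```bash
python3 -c "
from workcell import bot
print(bot.job_done())"
```

```text
the job is handed in; nothing more can be done
None
```

Both tall amber bottles stand upright in separate cells of the crate, each lowered until it touched the cell floor before release; the jar and the look-alikes were left in place, and the job was handed in at about 20 s of the 59 s limit (no verdict was returned).

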